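# Slide the drip plate home over its pin

## Task

The loose steel drip plate is parked on the raised step of the black cup stand. Slide it along the stand, without lifting it up off the stand, until the hole in its middle comes over the stand's fixed pin and the plate drops down flat on the lower deck, its upstand next to the step. Leave the mug, cup, sugar jar and tongs where they are.

Things in the scene. Friction and masses are not known exactly. Their poses are not given: they have to be found in the camera images.
- stand: Black two-level cup stand fixed to the table, 160 mm wide (y -80 to 80 mm). Origin on the table right under the pin's axis; +x runs from the step to the pin, the way to slide. Lower deck: top 15 mm above the table, x -68 to 80 mm. Raised step: top 30 mm above the table, x -185 to -68 mm. The plate starts on the step, its hole 70 to 105 mm short of the pin, a little askew.
- pin_tip (a point): Domed top of the steel pin, 12 mm across, fixed upright on the lower deck. The tip is 29 mm above the table: 14 mm above the deck and 1 mm lower than the step, so the plate can slide over it.
- step_edge (a point): Middle of the step's square edge, at step height (30 mm above the table), 68 mm behind the pin. With the hole centred on the pin, 8 mm stay free between this edge and the plate's rear edge.
- drip_plate: Loose L-shaped stainless steel plate, about 0.4 kg. Flat part 120 mm (x) by 110 mm (y), 4 mm thick. Origin: centre of the hole, at the underside, 15 mm above the table when home. Centre of mass about 20 mm behind the hole: it stays level on step and pin tip while slid. Starts flat, upstand at the rear (-x), away from the pin.
- plate_hole (a point): Centre of the plate's only hole, 23 mm across, at its upper face: 5 mm of play all round the pin. (The other dark marks are grooves, not holes.)
- upstand_top (a point): Middle of the top of the plate's upstand: a thin wall 110 mm wide along the rear edge (x -60 to -56 mm), 54 mm high from the plate's underside, its top 8 mm a round bead 8 mm thick (x -62 to -54 mm).
- mug: White mug, 80 mm across, 95 mm high, handle at +y; origin under its centre. Stands beside the stand. Bystander.
- sugar_jar: Glass jar with steel cap, 60 mm across, 100 mm high; origin under its centre. Stands just beyond the stand's deck. Bystander.
- cup: White cup without handle, 74 mm across, 75 mm high; origin under its centre. Bystander.
- tongs: Steel tongs lying flat, about 230 mm long along x, 80 mm wide; origin under the middle. Bystander.
Things that resemble listed ones, but are neither listed nor needed, are in the scene too. Leave any yellow look-alike of the drip_plate alone.

How it is judged:
At the end, for the whole second after the job is handed in: The pin stands in the plate's hole (hole within 8 mm of the pin's axis), the plate lies flat on the lower deck (within 3 mm and 0.04 rad), its upstand on the step side (at least 45 mm behind the pin), at rest (horizontal distance between drip_plate and stand below 0.008 m and z of drip_plate in the frame of stand below 0.018 m and angle between drip_plate's own z axis and vertical below 0.04 rad and x of upstand_top in the frame of stand below -0.045 m and linear speed of drip_plate below 0.02 m/s); the robot touches nothing.
It fails at once if the drip plate is lifted more than 15 mm above the step's level (z of drip_plate in the frame of stand above 0.045 m).
It fails at once if the mug, cup, sugar jar or tongs are moved by more than 30 mm (distance of any of mug, sugar_jar, cup, tongs from where it was at the start of the episode above 0.03 m).
It also fails if it takes over 42 s, if anything falls off the work surface, if the arm or the gripper's body presses on something with over 40 N, if the wrist force passes 120 N, or if a joint passes its speed limit or range.

## Robot

A 6-joint arm with a two-finger parallel gripper is mounted at the origin on the work surface. World frame = base frame: x ahead of the robot, y to its left, z up, the work surface at z = 0. Lengths are in m, angles in rad, forces in N, time in s.
With the tool pointing down it reaches from about 0.35 to 0.975 m from the base axis. Payload 4.9 kg.
Tool frame: the origin (TCP) lies at the very end of the fingers, on their centre line; the grasp point (between the pads) lies 19 mm behind it (ctrl.grip_point_offset is the distance from the TCP to the grasp point, in m); z points along the fingers, y is the line along which they close (so a half turn about z gives the same grasp; the last joint's range is limited). The gripper opens to 85 mm and grips with 20 to 120 N. Pads are 22 mm wide; open, the fingers measure 114 mm over their backs; the gripper's body (76 mm by 85 mm) begins 54 mm behind the grasp point. The pads swing forward as they close: fully open they stand 13 mm farther back than shut.
Start: joints at [-1.469, 0.053, 1.613, -0, 1.476, -0.119], TCP at [0.137, -0.61, 0.201] pointing down, gripper open.
Joint ranges: [-3.01, 3.01], [-1.01, 2.22], [0.06, 2.58], [-1.02, 4.17], [0.09, 2.62], [-3.14, 3.14]. Speed limits (rad/s): [2.57, 2.57, 3.14, 3.14, 3.14, 3.14].

## Interface

Orientations are given as a rotation vector (axis times angle).
In Python, from station import ctrl gives the robot as it stands.
- The arm moves only by the tool send_rows, never from a script. Its argument "rows" is a list of rows, each a list of 3 entries, a list of its own where there are three numbers: the finger opening in cm, from 0 to 8.54, then the shift along the tool's x, y, z in cm, then the turn about the tool's z in degrees. A call has 1 to 10 rows; each row shifts and turns the commanded pose from where the row before left it, along the tool's axes as they then stand; what a row does not reach is not made up. A row lasts 1/8 s, in which the tool goes at most 62.5 mm and 10.7 degrees, less where a joint would pass 70% of its speed; a pose out of reach is approached as far as the arm can. A call with a gripper value outside its range is refused whole. The fingers move at their own pace and stop on an object; "newtons" is the grip in N (left out, the last holds). Time passes only in rows, so rows that do not move let the fingers close. It gives the time, the measured TCP pose, the force, the opening and the grip force at its end, in the units of the state.
- ctrl.get_obs(): the state, without advancing time (a new reading comes with each control period).
- ctrl.get_image(name): name is "scene" or "top" or "wrist"; returns a dict with "frame" (480x640x3 uint8, red, green, blue), "range_z" (480x640 float32, m along the optical axis (not along the pixel's ray), 0 where there is no reading), "fx", "fy", "cx", "cy" (pixels), "cam_to_world" (4x4, takes a point from camera to world coordinates). Camera axes: x right, y down, z forward; pixel columns grow to the right and rows downward; lengths in m; the calibration is good to about 2 mm. A picture is of the moment at which its call begins.
- ctrl.finish_job(): hands the job in; it is judged then, once.
The state is a dict: "t": time; "q": joint angles; "dq": joint speeds; "effort": joint torques, N m; "tool_pos": TCP position; "tool_rot": TCP orientation; "contact_force": force on the tool from outside, world axes, zero at the start; "wrist_torque": the same for the moment, N m; "opening": finger opening in m; "grip_force": force on a finger pad.
Only numpy, scipy, OpenCV 4.12 (cv2) and the standard library are available. Lean on these libraries where they do the work, as an engineer would, in place of code of your own. Each camera call takes 0.05 s, during which the arm holds its last target. There are 200 camera calls.

## Working session

There is one attempt and no reset: what is moved stays moved. The work goes in short steps, Python scripts to look and compute and a tool call to move; the robot and the scene stay as the last step left them, time stands still between calls to the robot, and variables do not carry over. Pictures are saved under pics/ and viewed, at most 10 in all, crops included, and the job is handed in when it is done.

Besides the shell and the picture viewer there is one more tool, called after "Call:" by a JSON object that holds its "name" and its "arguments", one argument or row to a line. send_rows: Moves the arm, as the interface text tells. Its arguments: {"type":"object","properties":{"rows":{"type":"array","items":{"type":"array"}},"newtons":{"type":"number"}},"required":["rows"]}

```bash
mkdir -p pics; cat > h.py <<'E'
import numpy as np, cv2
from station import ctrl
def shot(n,f):
    d=ctrl.get_image(n); np.savez('pics/'+f+'.npz',**d); cv2.imwrite('pics/'+f+'.png',d['frame'][:,:,::-1]); return d
def pt(d,u,v):
    z=d['range_z'][int(v),int(u)]; return ray(d,u,v,z)
def ray(d,u,v,z):
    p=np.array([(u-d['cx'])/d['fx']*z,(v-d['cy'])/d['fy']*z,z,1]); return (d['cam_to_world']@p)[:3]
def plane(d,u,v,h):
    a=d['cam_to_world'][:3,3]; b=ray(d,u,v,1.0)-a; return a+b*(h-a[2])/b[2]
E
python3 - <<'E'
from h import *
a=shot('top','top1');b=shot('scene','sc1')
for d in(a,b): print(d['fx'],d['cx'],d['cy'],d['cam_to_world'].round(3).tolist())
o=ctrl.get_obs();print(o)
E
```

```text
442.1146959818754 311.986421813847 235.19646274137597 [[0.006, -0.99, 0.139, 0.503], [-1.0, -0.005, 0.007, -0.102], [-0.006, -0.139, -0.99, 1.084], [0.0, 0.0, 0.0, 1.0]]
546.4611825099211 313.233740662209 242.91631689034867 [[0.887, 0.318, -0.335, 1.064], [0.462, -0.598, 0.655, -0.848], [0.008, -0.736, -0.677, 0.874], [0.0, 0.0, 0.0, 1.0]]
{'t': 0.1, 'q': array([-1.46897060e+00,  5.33139659e-02,  1.61414394e+00,  2.18947399e-05,
        1.47598345e+00, -1.19001631e-01]), 'dq': array([-0.00109896, -0.00085353, -0.00304483,  0.00107867,  0.00056829,
       -0.00047892]), 'effort': array([-6.79676086e-04, -3.94902349e+01, -3.71363461e+01, -8.98008443e-05,
        3.96042393e-03, -1.74350987e-07]), 'tool_pos': array([ 0.13684184, -0.60921164,  0.19967928]), 'tool_rot': array([-3.12062540e+00, -3.45963490e-01, -5.91372924e-05]), 'contact_force': array([-0.33060076, -0.27765386, -0.23604849]), 'wrist_torque': array([-0.01543944, -0.05054527,  0.02532125]), 'grip_force': 0.0, 'opening': 0.08521897110308162}
```

View pics/top1.png

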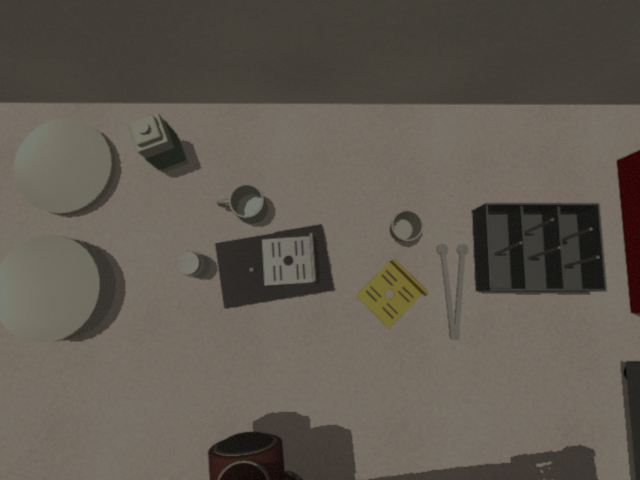

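View pics/sc1.png

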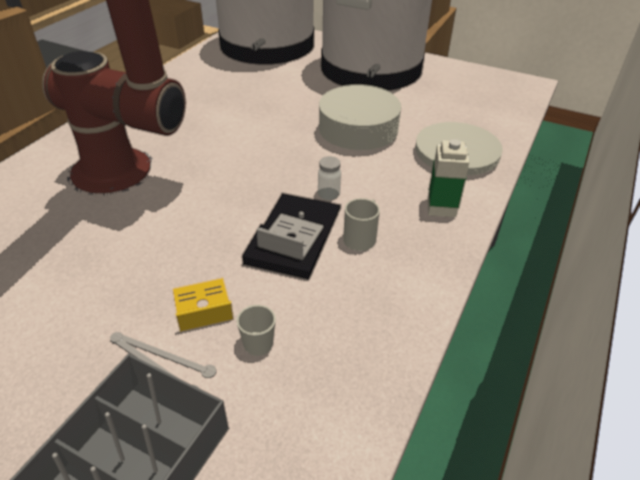

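The top view shows the pin at about (251,269), the plate's hole at (288,260) and the upstand at u≈315. The slide runs to image-left (world +y). The jar is at (192,264), the mug at (247,203). The scene view confirms this layout. I'll measure it next.

```bash
python3 - <<'E'
from h import *
d=dict(np.load('pics/top1.npz')); f=d['frame']; g=cv2.cvtColor(f,cv2.COLOR_RGB2GRAY)
x0,y0,x1,y1=205,215,345,315
c=cv2.resize(f[y0:y1,x0:x1],None,fx=5,fy=5,interpolation=cv2.INTER_CUBIC);cv2.imwrite('pics/crop1.png',c[:,:,::-1])
# hole: dark blob near (288,260)
def blob(m,u,v,r=8):
    n,l,s,ce=cv2.connectedComponentsWithStats(m.astype(np.uint8)); 
    k=[i for i in range(1,n) if np.hypot(*(ce[i]-[u,v]))<r]; return [(ce[i].round(2),s[i,4],s[i,:4]) for i in k]
sub=np.zeros_like(g,bool); sub[y0:y1,x0:x1]=1
print('gray: hole',g[260,288],'plate',g[260,300],'deck',g[280,235],'pin',g[269,251])
h=blob((g<80)&sub,288,260); p=blob((g>75)&sub,251,269,5); print(h,p)
H=plane(d,*h[0][0],.034); P=plane(d,*p[0][0],.029) if p else plane(d,251,269,.029)
print('hole',H,'pin',P)
# stand outline
m=((g<70)&sub).astype(np.uint8); m=cv2.morphologyEx(m,cv2.MORPH_CLOSE,np.ones((3,3)))
cs=cv2.findContours(m,0,1)[0]; k=max(cs,key=cv2.contourArea); r=cv2.minAreaRect(k);print(r,[plane(d,*q,.02).round(3).tolist() for q in cv2.boxPoints(r)])
# point cloud heights
v,u=np.mgrid[y0:y1,x0:x1]; W=np.array([pt(d,a,b) for a,b in zip(u.ravel(),v.ravel())])
U=W[(W[:,2]>.065)&(W[:,2]<.1)&(u.ravel()>295)&(u.ravel()<335)&(v.ravel()>228)]; print('upstand n',len(U),U.mean(0))
if len(U)>5:
    r=cv2.minAreaRect(U[:,:2].astype(np.float32)*1000);print(r)
    cc=U[:,:2]-U[:,:2].mean(0);e=np.linalg.svd(cc)[2][0];print('dir',e,np.degrees(np.arctan2(e[1],e[0])))
print('jar',pt(d,190,263),'mug rim',pt(d,262,190),pt(d,250,219),'z step/deck',pt(d,322,285),pt(d,235,285))
E
```

```text
gray: hole 43 plate 112 deck 42 pin 94
[(array([287.96, 260.06]), np.int32(70), array([284, 256,   9,   9], dtype=int32))] [(array([251., 269.]), np.int32(9), array([250, 268,   3,   3], dtype=int32))]
hole [ 0.59067175 -0.03737604  0.034     ] pin [0.56922635 0.05089799 0.029     ]
((266.86480712890625, 267.29461669921875), (67.4447250366211, 125.56827545166016), 80.27242279052734) [[0.628, 0.179, 0.02], [0.682, -0.121, 0.02], [0.521, -0.149, 0.02], [0.469, 0.146, 0.02]]
upstand n 172 [ 0.59411015 -0.09426514  0.0839095 ]
((594.2977905273438, -94.21493530273438), (110.07545471191406, 7.964025020599365), 4.285231113433838)
dir [-0.9970296  -0.07701932] -175.58274356906227
jar [0.57735919 0.17710512 0.10063984] mug rim [7.69502018e-01 3.23166410e-02 6.48041281e-04] [0.68260503 0.04983698 0.07269688] z step/deck [ 0.53230778 -0.11871114  0.02656567] [0.53131224 0.08982271 0.01876792]
```

View pics/crop1.png

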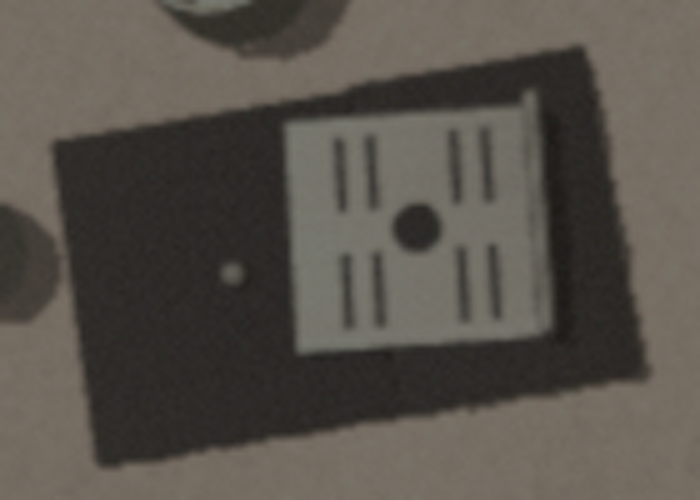

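The crop shows the plate's hole at crop (416,228) and the upstand at crop u≈535, yawed about 5° from the stand, with the pin at (232,273). The sizes check out: bead 110 × 8 mm at z 0.084, and the hole is 91 mm from the pin. I'll approach above the upstand now.

Call:
{"name": "send_rows", "arguments": {
  "rows": [
    [8.5,[4,-2.9,0],0],
    [8.5,[4,-2.9,0],0],
    [8.5,[4,-2.9,0],0],
    [8.5,[4,-2.9,0],0],
    [8.5,[4,-2.9,0],0],
    [8.5,[4,-2.9,0],0],
    [8.5,[4,-2.9,0],0],
    [8.5,[4,-2.9,0],0],
    [8.5,[4,-2.9,0],0],
    [8.5,[4,-2.9,0],0]
  ]
}}

```text
t: 1.35
tool_pos: [0.4643, -0.2377, 0.2004]
tool_rot: [-3.122, -0.346, 0.001]
contact_force: [-0.4, 0.4, 0.2]
opening: 0.0846
grip_force: 0.0
```

Call:
{"name": "send_rows", "arguments": {
  "rows": [
    [8.5,[4,-2.9,0],0],
    [8.5,[4,-2.9,0],0],
    [8.5,[4,-2.9,0],0],
    [8.5,[3.9,-2.5,0],0],
    [8.5,[0,0,0],8.2],
    [8.5,[0,0,0],0],
    [8.5,[0,0,0],0]
  ]
}}

```text
t: 2.22
tool_pos: [0.5939, -0.0954, 0.2005]
tool_rot: [-3.139, -0.124, 0.001]
contact_force: [-0.2, -0.9, -0.6]
opening: 0.085
grip_force: 0.0
```

```bash
cat >> h.py <<'E'
from scipy.spatial.transform import Rotation as R
def tcp():
    o=ctrl.get_obs(); M=R.from_rotvec(o['tool_rot']).as_matrix(); return o,M
def toolshift(p):
    o,M=tcp(); return (M.T@(np.array(p)-o['tool_pos'])*100).round(2)
E
python3 - <<'E'
from h import *
o,M=tcp(); print(o['t'],o['tool_pos'],'tool y deg',np.degrees(np.arctan2(M[1,1],M[0,1])),M[:,2])
print('shift to bead',toolshift([.594,-.0943,.061]))
d=shot('wrist','w1')
E
```

```text
2.225 [ 0.59386887 -0.09539449  0.20045846] tool y deg -85.46862207516651 [-5.75469263e-04  1.44383112e-04 -9.99999824e-01]
shift to bead [ 0.03 -0.11 13.95]
```

View pics/w1.png

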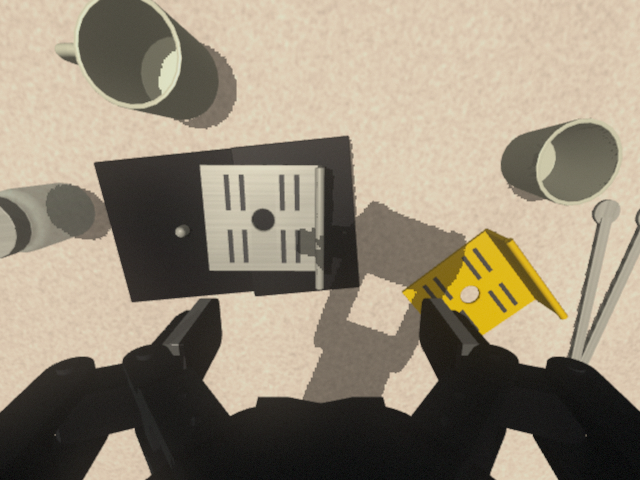

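The wrist view shows the bead at u≈320, v 165–290, between the fingers' lines. The hole is at (263,219), the pin at (182,231), and the stand's outline is clear. I'll take the second measurement here.

```bash
python3 - <<'E'
from h import *
d=dict(np.load('pics/w1.npz')); f=d['frame']; g=cv2.cvtColor(f,cv2.COLOR_RGB2GRAY)
def blob(m,u,v,r):
    n,l,s,ce=cv2.connectedComponentsWithStats(m.astype(np.uint8)); return [(ce[i],s[i,:]) for i in range(1,n) if np.hypot(*(ce[i]-[u,v]))<r]
h=blob(g<90,263,219,6);p=blob((g>70)&(np.indices(g.shape)[1]<195)&(np.indices(g.shape)[1]>165)&(np.indices(g.shape)[0]>215)&(np.indices(g.shape)[0]<245),182,231,6);print(h,p)
print('hole',plane(d,*h[0][0],.034),'pin',plane(d,*p[0][0],.027))
# stand deck corners (15mm), step corners (30mm) as seen
for n,u,v,z in [('deck farL',96,162,.015),('deck nearL',132,301,.015),('step farR',349,136,.03),('step nearR',358,286,.03)]: print(n,plane(d,u,v,z).round(4))
v,u=np.mgrid[150:300,300:335]; W=np.array([pt(d,a,b) for a,b in zip(u.ravel(),v.ravel())]); U=W[(W[:,2]>.075)&(W[:,2]<.095)]
r=cv2.minAreaRect(U[:,:2].astype(np.float32)*1000);e=np.linalg.svd(U[:,:2]-U[:,:2].mean(0),full_matrices=False)[2][0]
print('bead',len(U),r,U.mean(0),np.degrees(np.arctan2(e[1],e[0])))
E
```

```text
[(array([262.71309192, 219.2367688 ]), array([252, 209,  22,  21, 359], dtype=int32))] [(array([180.75, 230.75]), array([175, 225,  13,  13, 124], dtype=int32))]
hole [ 0.58986835 -0.03656319  0.034     ] pin [0.56899825 0.05062837 0.027     ]
deck farL [0.6323 0.1407 0.015 ]
deck nearL [0.4768 0.1148 0.015 ]
step farR [ 0.6782 -0.1168  0.03  ]
step nearR [ 0.5227 -0.1429  0.03  ]
bead 1038 ((594.42919921875, -95.30492401123047), (109.85814666748047, 7.1873650550842285), 4.401210784912109) [ 0.59790553 -0.09482609  0.08353613] -175.74815237737013
```

Both views agree: pin (0.569, 0.0505), hole (0.590, −0.037), bead centre (0.594, −0.095), stand yaw 99.6°, plate yaw 94.4°. I'll descend and grip the bead.

Call:
{"name": "send_rows", "arguments": {
  "rows": [
    [8.5,[0,0,4],0],
    [8.5,[0,0,4],0],
    [8.5,[0,0,3],0],
    [8.5,[0,0,2],0],
    [8.5,[0,0,0.9],0],
    [8.5,[0,0,0],0]
  ]
}}

```text
t: 3.02
tool_pos: [0.5944, -0.0953, 0.062]
tool_rot: [3.139, 0.122, 0.0]
contact_force: [-0.7, -0.6, 0.4]
opening: 0.0847
grip_force: 0.0
```

Call:
{"name": "send_rows", "arguments": {
  "rows": [
    [0,[0,0,0],0],
    [0,[0,0,0],0],
    [0,[0,0,0],0],
    [0,[0,0,0],0],
    [0,[0,0,0],0],
    [0,[0,0,0],0],
    [0,[0,0,0],0],
    [0,[0,0,0],0]
  ],
  "newtons": 30
}}

```text
t: 4.03
tool_pos: [0.5943, -0.0951, 0.0618]
tool_rot: [-3.139, -0.122, 0.0]
contact_force: [-1.0, 0.5, 0.1]
opening: -0.0001
grip_force: 0.0
```

```bash
python3 - <<'E'
from h import *
o,M=tcp(); print(o['t'],o['tool_pos'],o['opening'],o['grip_force'],o['contact_force'],'tool y deg',np.degrees(np.arctan2(M[1,1],M[0,1])))
d=shot('wrist','w2'); f=d['frame']; g=cv2.cvtColor(f,cv2.COLOR_RGB2GRAY)
E
```

```text
4.025 [ 0.59426173 -0.0951457   0.061796  ] -0.00012603718751518417 0.0 [-1.03474011  0.54623285  0.10868973] tool y deg -85.5517431239197
```

View pics/w2.png

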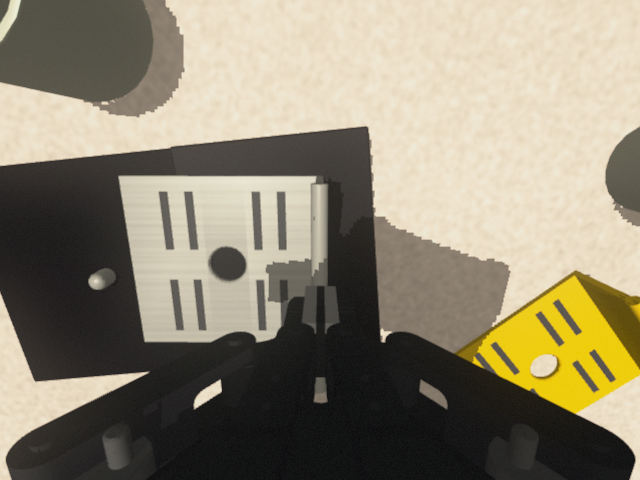

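The fingers at (320,290–325) sit over the bead line, and the bead's ends show at (320,178) and (320,390). But the opening reads 0 with no grip force, so I'll take a closer look before pulling.

```bash
python3 - <<'E'
from h import *
d=dict(np.load('pics/w2.npz')); f=d['frame']
c=f[250:420,250:390]; c=np.clip(c.astype(float)*2.2,0,255).astype(np.uint8)
cv2.imwrite('pics/c2.png',cv2.resize(c,None,fx=3.4,fy=3.4,interpolation=cv2.INTER_CUBIC)[:,:,::-1])
for v in (200,260,280,290,300,310,320,335,360,380,390,400): print(v,[pt(d,u,v).round(3).tolist() for u in (308,320,332)])
s=shot('scene','sc2')
E
```

```text
200 [[0.634, -0.085, 0.035], [0.642, -0.091, 0.084], [0.635, -0.099, 0.03]]
260 [[0.596, -0.087, 0.034], [0.613, -0.094, 0.084], [0.596, -0.103, 0.029]]
280 [[0.583, -0.088, 0.035], [0.604, -0.094, 0.084], [0.583, -0.104, 0.031]]
290 [[0.605, -0.089, 0.102], [0.606, -0.094, 0.102], [0.606, -0.099, 0.102]]
300 [[0.605, -0.089, 0.111], [0.606, -0.094, 0.112], [0.606, -0.099, 0.112]]
310 [[0.606, -0.09, 0.122], [0.606, -0.094, 0.121], [0.607, -0.099, 0.121]]
320 [[0.605, -0.09, 0.128], [0.606, -0.094, 0.128], [0.607, -0.098, 0.129]]
335 [[0.606, -0.09, 0.14], [0.601, -0.095, 0.13], [0.607, -0.098, 0.14]]
360 [[0.607, -0.091, 0.154], [0.591, -0.095, 0.131], [0.606, -0.098, 0.151]]
380 [[0.591, -0.091, 0.142], [0.548, -0.099, 0.085], [0.591, -0.099, 0.141]]
390 [[0.587, -0.092, 0.142], [0.541, -0.099, 0.084], [0.588, -0.1, 0.141]]
400 [[0.605, -0.091, 0.167], [0.663, -0.09, 0.235], [0.587, -0.1, 0.145]]
```

View pics/c2.png

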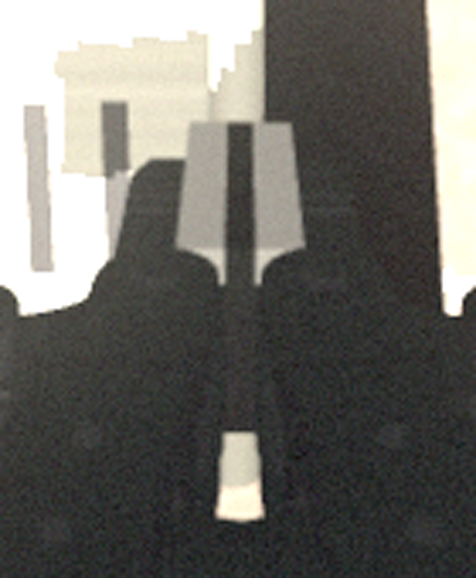

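The crop shows the two pads shut against each other above the bead. Their lowest visible point is z≈0.10, while the reported TCP is 0.062. I'll check the tip height from the scene camera's depth before going lower.

```bash
python3 - <<'E'
from h import *
def cloud(f):
    d=dict(np.load(f'pics/{f}.npz')); v,u=np.mgrid[0:480,0:640]; z=d['range_z']
    P=np.stack([(u-d['cx'])/d['fx']*z,(v-d['cy'])/d['fy']*z,z,np.ones_like(z)],-1)@d['cam_to_world'].T
    return P[...,:3][z>0], d['frame'][z>0].mean(1)
for f in('w2','sc2'):
    P,g=cloud(f); k=(abs(P[:,0]-.594)<.025)&(abs(P[:,1]+.095)<.03)&(P[:,2]>.04)
    h,e=np.histogram(P[k,2],np.arange(.04,.2,.005)); print(f,[(round(a,3),int(n)) for a,n in zip(e,h) if n])
    q=P[k&(P[:,2]>.0885)&(P[:,2]<.112)]; print(q.min(0),q.max(0))
E
```

```text
w2 [(np.float64(0.08), 575), (np.float64(0.085), 22), (np.float64(0.095), 94), (np.float64(0.1), 289), (np.float64(0.105), 344), (np.float64(0.11), 341), (np.float64(0.115), 411), (np.float64(0.12), 344), (np.float64(0.125), 468), (np.float64(0.13), 622), (np.float64(0.135), 1204), (np.float64(0.14), 1877), (np.float64(0.145), 3542), (np.float64(0.15), 1517), (np.float64(0.155), 1067), (np.float64(0.16), 1415), (np.float64(0.165), 1845), (np.float64(0.17), 2855), (np.float64(0.175), 3844), (np.float64(0.18), 4476), (np.float64(0.185), 5469), (np.float64(0.19), 4122)]
[ 0.59992653 -0.10829519  0.09642482] [ 0.60702542 -0.08122801  0.11198551]
sc2 [(np.float64(0.04), 35), (np.float64(0.045), 32), (np.float64(0.05), 34), (np.float64(0.055), 32), (np.float64(0.06), 32), (np.float64(0.065), 38), (np.float64(0.07), 28), (np.float64(0.075), 32), (np.float64(0.08), 42), (np.float64(0.085), 30), (np.float64(0.09), 2), (np.float64(0.095), 10), (np.float64(0.1), 15), (np.float64(0.105), 24), (np.float64(0.11), 19), (np.float64(0.115), 17), (np.float64(0.12), 21), (np.float64(0.125), 10), (np.float64(0.13), 5), (np.float64(0.135), 16), (np.float64(0.14), 27), (np.float64(0.145), 37), (np.float64(0.15), 10), (np.float64(0.155), 21), (np.float64(0.16), 25), (np.float64(0.165), 20), (np.float64(0.17), 25), (np.float64(0.175), 29), (np.float64(0.18), 27), (np.float64(0.185), 33), (np.float64(0.19), 31)]
[ 0.58942471 -0.10707083  0.09156538] [ 0.60807982 -0.08460948  0.11195816]
```

```bash
python3 - <<'E'
import cv2
c=cv2.imread('pics/sc2.png')[130:330,180:420]; cv2.imwrite('pics/c3.png',cv2.resize(c,None,fx=3,fy=3,interpolation=cv2.INTER_CUBIC))
E
```

```text
(no output)
```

View pics/c3.png

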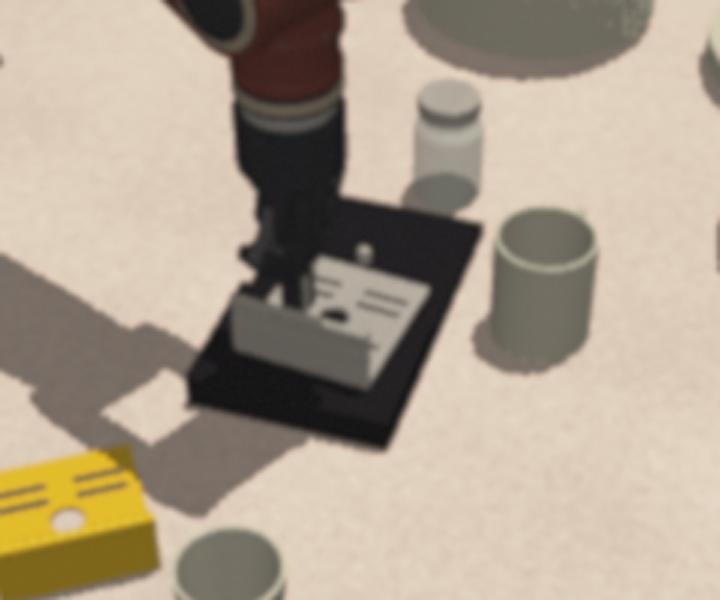

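Both cameras put the closed fingertips at z≈0.096, clear above the bead (0.084). So the real tips sit about 34 mm above the reported TCP. I'll open and go down 35 mm more in guarded steps, then close again.

Call:
{"name": "send_rows", "arguments": {
  "rows": [
    [8.5,[0,0,0],0],
    [8.5,[0,0,0],0],
    [8.5,[0,0,0],0],
    [8.5,[0,0,0],0],
    [8.5,[0,0,0],0],
    [8.5,[0,0,1],0],
    [8.5,[0,0,1],0],
    [8.5,[0,0,0],0]
  ]
}}

```text
t: 5.12
tool_pos: [0.5929, -0.0948, 0.0398]
tool_rot: [-3.138, -0.122, 0.005]
contact_force: [0.4, -0.2, -0.7]
opening: 0.0852
grip_force: 0.0
```

```bash
python3 -c "
from h import *
o,M=tcp();print(ctrl.grip_point_offset,o['tool_pos'],o['contact_force'],o['opening'])
d=shot('wrist','w3');v,u=np.mgrid[0:480,0:640]; z=d['range_z']
P=(np.stack([(u-d['cx'])/d['fx']*z,(v-d['cy'])/d['fy']*z,z,np.ones_like(z)],-1)@d['cam_to_world'].T)[...,:3][z>0]
k=(abs(P[:,0]-.594)<.025)&(abs(P[:,1]+.095)<.06)&(P[:,2]>.06)
h,e=np.histogram(P[k,2],np.arange(.06,.16,.005));print([(round(float(a),3),int(n)) for a,n in zip(e,h) if n])
"
```

```text
0.0187 [ 0.59290242 -0.09477116  0.03982754] [ 0.39944674 -0.16395966 -0.70672583] 0.08515456876397708
[(0.075, 4), (0.08, 1925), (0.085, 533), (0.09, 693), (0.095, 808), (0.1, 910), (0.105, 1015), (0.11, 1023), (0.115, 768), (0.12, 851), (0.125, 905), (0.13, 2119), (0.135, 4924), (0.14, 1550), (0.145, 4601), (0.15, 7310)]
```

Free of contact, and the open tips are at about 0.085, which fits the 34 mm offset plus the 13 mm retraction. I'll go 1.4 cm lower and grip.

Call:
{"name": "send_rows", "arguments": {
  "rows": [
    [8.5,[0,0,0.7],0],
    [8.5,[0,0,0.7],0],
    [8.5,[0,0,0],0],
    [0,[0,0,0],0],
    [0,[0,0,0],0],
    [0,[0,0,0],0],
    [0,[0,0,0],0],
    [0,[0,0,0],0],
    [0,[0,0,0],0],
    [0,[0,0,0],0]
  ],
  "newtons": 30
}}

```text
t: 6.42
tool_pos: [0.5943, -0.095, 0.028]
tool_rot: [-3.139, -0.122, -0.0]
contact_force: [-0.6, 2.6, 1.7]
opening: 0.0074
grip_force: 29.3
```

```bash
python3 - <<'E'
from h import *
o,M=tcp(); th=np.degrees(np.arctan2(M[1,1],M[0,1])); print(o['t'],o['tool_pos'],o['opening'],o['grip_force'],o['contact_force'],th)
d=shot('wrist','w4'); g=cv2.cvtColor(d['frame'],cv2.COLOR_RGB2GRAY)
pin=np.array([.569,.0506]); 
H=np.array([.5898,-.0368])
t=np.asarray(o['tool_pos']); M2=M[:2,:2]
print('hole rel tool',M[:2,:2].T@(H-t[:2])*100,'pin rel tool',M[:2,:2].T@(pin-t[:2])*100)
c=cv2.convertScaleAbs(d['frame'],alpha=1);cv2.imwrite('pics/w4b.png',c[:,:,::-1])
E
```

```text
6.425 [ 0.59434982 -0.09495309  0.02798489] 0.007446942843893401 29.255987405776978 [-0.60476733  2.59616135  1.73170793] -85.55075747967675
hole rel tool [-2.48365672e-03 -5.83307969e+00] pin rel tool [ -1.39820248 -14.70809871]
```

Gripped: opening 7.4 mm, 29 N, and the hole is 58.3 mm ahead of the TCP as it must be. I'll square the plate to the stand by turning −5°, then slide 80 of the 90 mm.

Call:
{"name": "send_rows", "arguments": {
  "rows": [
    [0,[0,0,0],-2.5],
    [0,[0,0,0],-2.5],
    [0,[0,-1,0],0],
    [0,[0,-1.5,0],0],
    [0,[0,-1.5,0],0],
    [0,[0,-1.5,0],0],
    [0,[0,-1.5,0],0],
    [0,[0,-1,0],0],
    [0,[0,0,0],0]
  ]
}}

```text
t: 7.6
tool_pos: [0.5808, -0.0142, 0.0279]
tool_rot: [-3.128, -0.26, 0.001]
contact_force: [-0.4, 3.1, 5.0]
opening: 0.0069
grip_force: 29.8
```

```bash
python3 - <<'E'
from h import *
o,M=tcp(); th=np.degrees(np.arctan2(M[1,1],M[0,1])); print(o['t'],o['tool_pos'],o['opening'],o['grip_force'],o['contact_force'],th)
t=np.array(o['tool_pos']); print('pin rel tool cm',M[:2,:2].T@(np.array([.569,.0506])-t[:2])*100)
d=shot('wrist','w5'); 
E
```

```text
7.6 [ 0.58080417 -0.01415716  0.02790927] 0.006907303029608405 29.82571005821228 [-0.38329545  3.10654448  4.95744544] -80.51070687123661
pin rel tool cm [-0.09665406 -6.58168521]
```

View pics/w5.png

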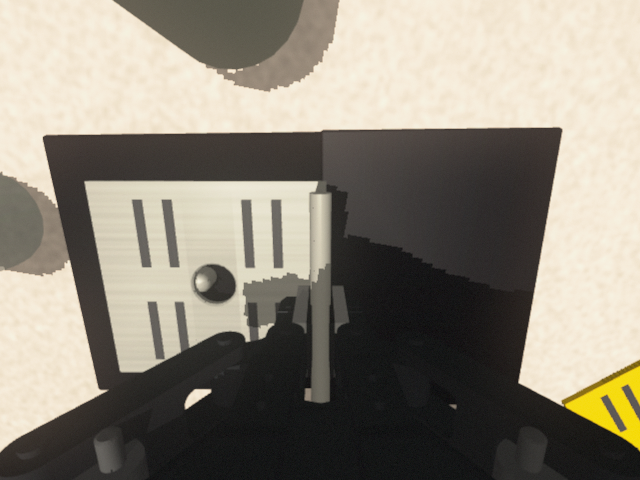

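The plate is square to the stand. The pin shows in the left half of the hole: hole centre about (214,284), pin about (208,279). I'll compute the remaining shift.

```bash
python3 - <<'E'
from h import *
d=dict(np.load('pics/w5.npz')); g=cv2.cvtColor(d['frame'],cv2.COLOR_RGB2GRAY)
o,M=tcp()
w=g[255:312,185:245]
# hole outline: plate-bright outside; hole fill = dark region + pin enclosed
plate=(w>150).astype(np.uint8); n,l,s,c=cv2.connectedComponentsWithStats(1-plate); i=l[284-255+4,214-185+8]; print(s[i],c[i]+[185,255])
k=(l==i).astype(np.uint8); cn=cv2.findContours(k,0,1)[0]; cn=max(cn,key=cv2.contourArea); el=cv2.fitEllipse(cv2.convexHull(cn)); print('ellipse',el[0][0]+185,el[0][1]+255,el[1])
H=plane(d,el[0][0]+185,el[0][1]+255,.032)
P3=[[pt(d,u,v)[2].round(3) for u in range(196,234,4)] for v in range(266,302,4)]
print(np.array(P3))
q=np.array([pt(d,u,v) for v in range(262,306) for u in range(190,236) if (u-214)**2+(v-284)**2<19**2]); q=q[(q[:,2]>.026)&(q[:,2]<.0315)]; print(len(q),q.mean(0),q.min(0),q.max(0))
P=plane(d,207.5,279,.028)
for a in (P,q.mean(0),np.array([.569,.0506,.03])): print('shift',M.T@(a-H)*100)
E
```

```text
[   8    9   43   40 1230] [215.38455285 283.53821138]
ellipse 213.78079223632812 283.4406452178955 (38.94001388549805, 44.65096664428711)
[[0.033 0.033 0.015 0.015 0.017 0.015 0.017 0.033 0.034 0.033]
 [0.033 0.023 0.023 0.022 0.017 0.016 0.014 0.015 0.016 0.034]
 [0.03  0.027 0.027 0.024 0.022 0.015 0.015 0.015 0.015 0.016]
 [0.029 0.029 0.028 0.026 0.023 0.015 0.016 0.015 0.015 0.015]
 [0.029 0.029 0.028 0.028 0.023 0.016 0.015 0.015 0.015 0.015]
 [0.03  0.029 0.03  0.028 0.016 0.016 0.015 0.015 0.016 0.016]
 [0.032 0.028 0.027 0.015 0.016 0.015 0.016 0.015 0.014 0.016]
 [0.033 0.031 0.014 0.016 0.014 0.015 0.015 0.016 0.015 0.016]
 [0.033 0.032 0.032 0.016 0.016 0.016 0.015 0.015 0.016 0.032]]
282 [0.56767769 0.04883532 0.02874046] [0.55950836 0.03684456 0.02605371] [0.57404479 0.05321309 0.03147493]
shift [ 0.09784764 -0.46027704  0.40143618]
shift [-0.2341531  -0.68465532  0.32816546]
shift [-0.07471672 -0.8373617   0.20266129]
```

The pin's top is at about (201,282), so the remaining shift is 8 mm along −y and about −0.5 mm in x. I'll do that, then lower in guarded steps.

Call:
{"name": "send_rows", "arguments": {
  "rows": [
    [0,[-0.05,-0.4,0],0],
    [0,[0,-0.4,0],0],
    [0,[0,0,0],0],
    [0,[0,0,0.3],0],
    [0,[0,0,0.3],0],
    [0,[0,0,0],0]
  ]
}}

```text
t: 8.4
tool_pos: [0.5786, -0.0081, 0.0209]
tool_rot: [-3.13, -0.258, 0.003]
contact_force: [-0.3, 1.4, -5.9]
opening: 0.0066
grip_force: 29.0
```

```bash
python3 - <<'E'
from h import *
o,M=tcp(); print(o['t'],o['tool_pos'],o['opening'],o['grip_force'],o['contact_force'])
d=shot('wrist','w6')
q=np.array([pt(d,u,v) for v in range(240,350) for u in range(130,270)]); k=(q[:,2]>.0)&(q[:,2]<.05)&(np.hypot(q[:,0]-.569,q[:,1]-.0506)<.03)
h,e=np.histogram(q[k,2],np.arange(.008,.045,.003)); print([(round(float(a),3),int(n)) for a,n in zip(e,h)])
E
```

```text
8.4 [ 0.57855841 -0.00814807  0.02085388] 0.006593734229210224 29.024812281131744 [-0.25507851  1.42646104 -5.85447656]
[(0.008, 0), (0.011, 8), (0.014, 702), (0.017, 56), (0.02, 2134), (0.023, 4882), (0.026, 324), (0.029, 94), (0.032, 0), (0.035, 0), (0.038, 0), (0.041, 0)]
```

The plate's face near the hole is now at 0.020–0.026, below the pin tip (0.029), so the pin is in the hole. I'll lower the rest, release and retreat.

Call:
{"name": "send_rows", "arguments": {
  "rows": [
    [0,[0,0,0.3],0],
    [0,[0,0,0.3],0],
    [0,[0,0,0.15],0],
    [0,[0,0,0],0],
    [0,[0,0,0],0]
  ]
}}

```text
t: 9.07
tool_pos: [0.5796, -0.0086, 0.0145]
tool_rot: [3.131, 0.259, 0.001]
contact_force: [0.1, -0.5, -3.5]
opening: 0.0069
grip_force: 29.3
```

Call:
{"name": "send_rows", "arguments": {
  "rows": [
    [1.5,[0,0,0],0],
    [1.5,[0,0,0],0],
    [4,[0,0,0],0],
    [4,[0,0,0],0],
    [4,[0,0,-1],0],
    [4,[0,0,-2],0],
    [4,[0,0,-4],0],
    [4,[0,0,-5],0],
    [4,[0,0,-4],0],
    [4,[0,0,0],0]
  ]
}}

```text
t: 10.32
tool_pos: [0.5826, -0.0088, 0.1816]
tool_rot: [3.128, 0.259, 0.017]
contact_force: [-0.3, -0.1, 0.1]
opening: 0.04
grip_force: 0.0
```

```bash
python3 - <<'E'
from h import *
o,M=tcp(); print(o['t'],o['tool_pos'],o['contact_force'])
d=shot('wrist','w7'); v,u=np.mgrid[0:480,0:640]; z=d['range_z']
P=(np.stack([(u-d['cx'])/d['fx']*z,(v-d['cy'])/d['fy']*z,z,np.ones_like(z)],-1)@d['cam_to_world'].T)[...,:3]
g=d['frame'].mean(2); r=P[...,:2]-[.569,.0506]; ax=np.array([-.165,.986]); a=r@ax; b=r@np.array([.986,.165])
k=(z>0)&(g>120)&(abs(a)<.058)&(abs(b)<.05)&(np.hypot(a,b)>.015)&(P[...,2]<.045)&(a>-.045)
A=np.c_[a[k],b[k],np.ones(k.sum())]; s=np.linalg.lstsq(A,P[...,2][k],rcond=None)[0]; print('plate plane slopes, z',s,k.sum())
k=(P[...,2]>.055)&(P[...,2]<.08)&(abs(b)<.07)&(a>-.08)&(a<-.03); print('bead',k.sum(),a[k].mean(),b[k].mean(),P[...,2][k].max())
E
```

```text
10.325 [ 0.58264257 -0.00884709  0.18155703] [-0.30901968 -0.09497511  0.13681309]
plate plane slopes, z [ 2.10437606e-05 -3.61522951e-04  1.93100957e-02] 7866
bead 1100 -0.06122071372315511 0.002605787945168145 0.0716725042004191
```

View pics/w7.png

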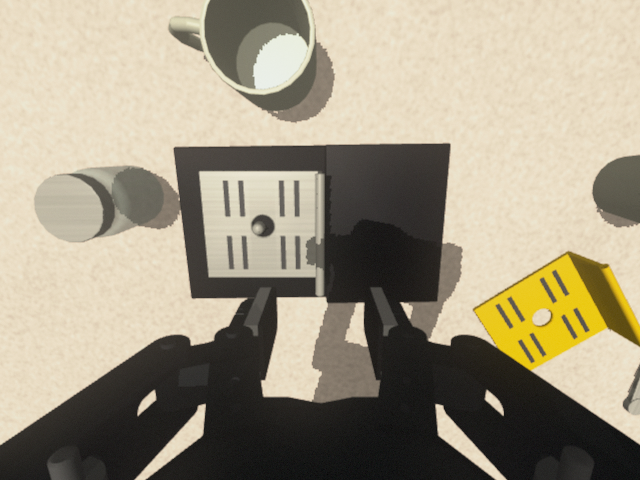

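The picture shows the pin inside the hole at (263,226) and the plate flat on the deck, with its upper face at 0.0193 m and slopes near 0. The upstand is beside the step, and the gripper is clear.

```bash
python3 -c "
from station import ctrl
print(ctrl.finish_job())"
```

```text
the job is handed in; nothing more can be done
None
```

The drip plate lies flat on the lower deck with the pin in its hole (about 3 mm off centre) and its upstand next to the step; the bystanders were never touched, and I handed the job in at about 10 s, though the hand-in returned no verdict.

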